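# Purge the spray line at the glazing bench

## Task

A small corked jar has been left in the way of the slide on the air purge valve: stand it upright on the plywood bat. Then push the valve's slide gently all the way to its end, where the gauge needle reaches its last tick, without ramming it hard against the stop, keep it there for two seconds, and let go so that it snaps home by itself. Leave the other pots and tools as they are.

Things in the scene. Friction and masses are not known exactly. Their poses are not given: they have to be found in the camera images.
- valve: air purge valve, fixed: aluminium block 90 (x) x 300 (y) x 40 mm high, brass pipe stubs out to 180 mm at its y ends; origin at the middle of its underside. On the flat deck, 40 mm above the table, a black slot from which the slide's tab rises near the -y end, and a round gauge (diameter 62 mm, top 66 mm above the table) 100 mm along +y. The slide is pushed along its +y, towards the gauge.
- slide (a joint): slide travel along the valve's +y, m; 0 = home. Return spring about 2 N at home, 5 N at 45 mm. A hidden screw sets the end, different each time: after 28 to 46 mm the slide meets a plunger (adds 3 N, then 8 N when 5 mm in), and there it ends: force then rises steeply. 12 to 13 N at the tab just holds it at its end; over about 19 N the stop yields. Let go, it flies home in about 0.2 s.
- tab_top (a point): middle of the top face of the slide's steel tab, a plain upright block 30 mm (valve x) x 12 mm (valve y) whose top stands 42 mm above the deck; at home it is 85 mm from the valve's middle on the -y side, over its centre line; moves with the slide; axes as the valve's
- needle (a joint): angle of the gauge's black needle, rad: 0 at rest, pointing along the valve's -y at the first tick; as the plunger goes in it turns clockwise seen from above, 0.4 rad per mm (one tick per mm), to 2.0 (sixth and last tick) when the slide is at its end. Past the last tick the stop is being forced: 2.4 at about 23 N on the tab, 3.0 at about 30 N. It cannot be turned by hand.
- jar: small white stoneware sample jar with a brown band and a cork, diameter 48 mm, 75 mm tall (shoulders begin 58 mm up), about 0.2 kg; origin at the centre of its underside; it stands on the valve's deck just ahead of the tab, in the way of the slide
- bat: round plywood throwing bat, diameter 170 mm, 14 mm thick, fixed flat on the table to the left or to the right of the valve; origin at the centre of its underside
- wheel: banding wheel, fixed: a round metal turntable, diameter 160 mm, top 54 mm above the table, on the other side of the valve from the bat; origin at the centre of its underside
- pot: bystander: open terracotta cup, rim diameter 72 mm, 60 mm tall, standing on the banding wheel; origin at the centre of its underside
- bowl: bystander: amber-glazed bowl, rim diameter 124 mm, 60 mm tall; origin at the centre of its underside
- mug: bystander: grey mug, diameter 76 mm, 90 mm tall, with a handle; origin at the centre of its underside
- bottle: bystander: white bottle, diameter 60 mm, 160 mm tall; origin at the centre of its underside
- beaker: bystander: small blue-glazed cup, rim diameter 60 mm, 70 mm tall; origin at the centre of its underside
- brush: bystander: brush with a wooden handle, 180 mm long, lying on the table
- rib: bystander: flat wooden shaping rib, 55 x 100 x 8 mm, lying on the table; origin at the centre of its underside
Mind the look-alikes: they are no part of the job. Of the things that look like the bat, the smaller one is meant.

How it is judged:
By the outcome, as a careful person would: the job done as asked, in the order asked, and still so for the second after the job is handed in, with the robot touching nothing.
It also fails if it takes over 67 s, if anything falls off the work surface, if the arm or the gripper's body presses on something with over 40 N, if the wrist force passes 120 N, or if a joint passes its speed limit or range.

## Robot

A 6-joint arm with a two-finger parallel gripper is mounted at the origin on the work surface. World frame = base frame: x ahead of the robot, y to its left, z up, the work surface at z = 0. Lengths are in m, angles in rad, forces in N, time in s.
With the tool pointing down it reaches from about 0.325 to 0.9 m from the base axis. Payload 6.1 kg.
Tool frame: the origin (TCP) lies midway between the tips of the shut fingers; the grasp point (between the pads) lies 19 mm behind it; x points along the fingers, y is the direction in which the jaws open and shut, and the axes are right-handed (so a half turn about x gives the same grasp; the last joint's range is limited). The gripper opens to 85 mm and grips with 20 to 120 N. Pads are 22 mm wide; open, the fingers measure 114 mm over their backs; the gripper's body (76 mm by 85 mm) begins 54 mm behind the grasp point. The pads swing forward as they close: fully open they stand 13 mm farther back than shut.
Start: joints at [-1.303, 0.22, 1.526, -0, 1.395, -0.126], TCP at [0.24, -0.577, 0.231] pointing down, gripper open.
Joint ranges: [-2.98, 2.98], [-0.91, 2.08], [0.09, 2.57], [-1.24, 4.39], [0.2, 2.65], [-2.68, 2.68]. Speed limits (rad/s): [2.57, 2.57, 3.01, 3.14, 3.14, 3.14].

## Interface

Orientations are given as [roll, pitch, yaw] about the fixed x, y, z axes, in that order (R = Rz(yaw) Ry(pitch) Rx(roll)).
In Python, from plant import movep, move_l, set_joints, gripper_to, hold, inverse_kinematics, observe, get_image, get_calibration, Unreachable, job_done gives the robot as it stands. Calls block until the motion is done:
- movep(position, orientation): joint-space move of the TCP to a pose.
- move_l(position, feed=0.15, rotation=None, max_force=None): straight line of the TCP; rotation=None keeps the orientation; feed is the mean speed in m/s. With max_force (N) it stops when the force on the tool has changed by that much, and returns True; else False.
- set_joints(angles): joint-space move.
- gripper_to(opening, f_grip=None): finger opening in m; f_grip is the grip in N (None keeps the last); returns when the fingers have stopped.
- hold(seconds).
- inverse_kinematics(position, orientation): joint angles nearest the present ones, or None.
- observe(): the state.
- get_image(name): name is "scene" or "top" or "wrist"; returns (picture, depth): 480x640x3 uint8, red, green, blue; 480x640 float32, m along the optical axis (not along the pixel's ray), 0 where there is no reading.
- get_calibration(name): a dict with "intrinsics" (3x3 intrinsics, pixels), "world_from_camera" (4x4, takes a point from camera to world coordinates). Camera axes: x right, y down, z forward; pixel columns grow to the right and rows downward; lengths in m; the calibration is good to about 2 mm. The wrist camera is an equidistant fisheye: a pixel r from the principal point sees the ray r / f radians off the axis. A picture is of the moment at which its call begins: read the wrist's pose just before it. get_calibration takes no time and is no camera call; for the wrist camera it gives the pose at the moment of the call.
A pose or a line that the arm cannot do raises Unreachable and nothing moves.
- job_done(): hands the job in, once; it reports no verdict.
The state is a dict: "time_s": time; "q": joint angles; "joint_velocities": joint speeds; "joint_torque": joint torques, N m; "eef_pos": TCP position; "tcp_rot": TCP orientation; "ft_force": force on the tool from outside, world axes, zero at the start; "torque": the same for the moment, N m; "opening": finger opening in m.
Only numpy, scipy, OpenCV 4.12 (cv2) and the standard library are available. Lean on these libraries where they do the work, as an engineer would, in place of code of your own. Each camera call takes 0.05 s, during which the arm holds its last target.

## Working session

There is one attempt and no reset: what is moved stays moved. The work goes in short steps, each a Python script; the robot and the scene stay as the last script left them, time stands still between calls to the robot, and variables do not carry over. Pictures are saved under pics/ and viewed, and the job is handed in when it is done.

```bash
ls; mkdir -p pics; python3 - <<'E'
from plant import *
import cv2,numpy as np
print(observe())
for n in("scene","top"):
    im,d=get_image(n); cv2.imwrite(f"pics/{n}0.png",im[...,::-1]); np.savez(f"{n}0.npz",im=im,d=d)
    print(n,get_calibration(n),(d>0).mean())
E
```

```text
pics
{'time_s': 0.0, 'q': array([-1.30311188e+00,  2.21241437e-01,  1.52759450e+00, -1.07300800e-05,
        1.39470862e+00, -1.26089657e-01]), 'joint_velocities': array([-7.77837661e-05, -4.15833649e-04,  1.60927958e-03,  1.51174723e-03,
        4.46110245e-04, -9.11794332e-04]), 'joint_torque': array([ 1.33127323e-03, -4.96899819e+01, -3.89394164e+01, -2.90698781e-04,
        1.08104147e-02,  1.33084200e-06]), 'eef_pos': array([ 0.23963664, -0.57658328,  0.23019855]), 'tcp_rot': array([-1.69147569,  1.5688444 ,  1.84389296]), 'ft_force': array([-0.01361952, -0.47702102, -0.72052178]), 'torque': array([-0.02390937,  0.01054678, -0.02277746]), 'opening': 0.08539438635606375}
scene {'intrinsics': array([[597.20966976,   0.        , 298.14557921],
       [  0.        , 597.20966976, 238.79217531],
       [  0.        ,   0.        ,   1.        ]]), 'world_from_camera': array([[ 0.816309  ,  0.36646467, -0.44647874,  1.12306721],
       [ 0.57730255, -0.54306145,  0.60975899, -0.90003742],
       [-0.01901027, -0.75550506, -0.65486694,  0.9879456 ],
       [ 0.        ,  0.        ,  0.        ,  1.        ]])} 0.9961751302083334
top {'intrinsics': array([[449.49926032,   0.        , 319.4241922 ],
       [  0.        , 449.49926032, 235.08093001],
       [  0.        ,   0.        ,   1.        ]]), 'world_from_camera': array([[-0.00652791, -0.98526086,  0.17093398,  0.34412408],
       [-0.99997531,  0.00598719, -0.00367861, -0.04917717],
       [ 0.00260097, -0.17095377, -0.98527562,  1.07020785],
       [ 0.        ,  0.        ,  0.        ,  1.        ]])} 0.996171875
```

View pics/top0.png

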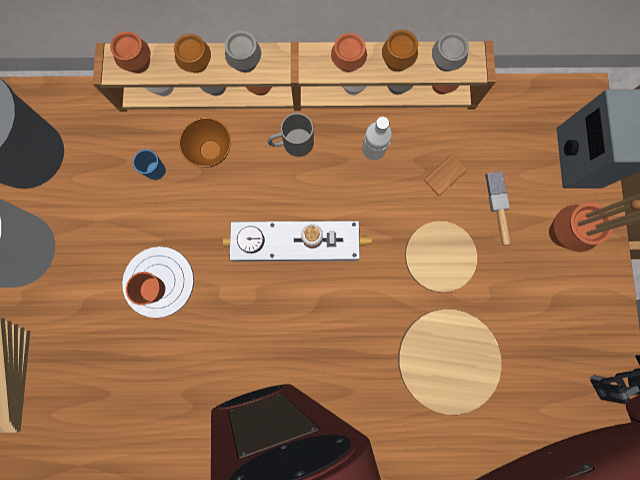

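View pics/scene0.png

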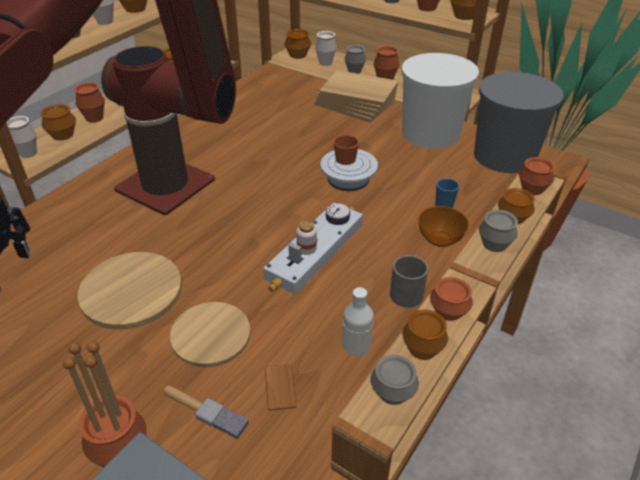

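The top view shows the valve at about (295,241), with the gauge at (250,239) on the left, so valve +y is roughly world +y. The jar is at (312,234) and the tab at (332,239). There are two round boards, A at (441,256) about 72 px across and B at (450,361) about 102 px. A fits the 170 mm bat because it is the smaller. Next I'll measure these and confirm in crops.

```bash
cat > h.py <<'E'
import numpy as np,cv2
from plant import *
def cloud(d,c):
    K=c["intrinsics"];T=c["world_from_camera"]
    v,u=np.mgrid[:480,:640]
    P=np.stack([(u-K[0,2])/K[0,0]*d,(v-K[1,2])/K[1,1]*d,d],-1)
    return P@T[:3,:3].T+T[:3,3]
def ray_plane(px,c,z):
    K=c["intrinsics"];T=c["world_from_camera"]
    px=np.atleast_2d(px).astype(float)
    r=np.c_[(px[:,0]-K[0,2])/K[0,0],(px[:,1]-K[1,2])/K[1,1],np.ones(len(px))]@T[:3,:3].T
    o=T[:3,3]; return o+r*((z-o[2])/r[:,2])[:,None]
def proj(P,c):
    K=c["intrinsics"];T=c["world_from_camera"]
    p=(np.atleast_2d(P)-T[:3,3])@T[:3,:3]; return (p[:,:2]/p[:,2:])@np.diag([K[0,0],K[1,1]])+K[:2,2]
def circ(xy):
    A=np.c_[2*xy,np.ones(len(xy))];s=np.linalg.lstsq(A,(xy**2).sum(1),rcond=None)[0]
    return s[:2],np.sqrt(s[2]+s[:2]@s[:2])
E
python3 - <<'E'
from h import *
for n in("top","scene"):
    z=np.load(n+"0.npz");im,d=z["im"],z["d"];c=get_calibration(n);P=cloud(d,c);hsv=cv2.cvtColor(im,cv2.COLOR_RGB2HSV)
    # deck : low sat, bright, depth height ~40mm
    roi=np.zeros((480,640),bool)
    if n=="top": roi[205:275,215:385]=1
    else: roi[195:300,255:375]=1
    h=P[...,2]
    m=roi&(h>.033)&(h<.047)
    m=cv2.morphologyEx(m.astype(np.uint8),cv2.MORPH_OPEN,np.ones((5,5)))
    cs=max(cv2.findContours(m,0,1)[0],key=cv2.contourArea)
    W=P[m>0];print(n,"deck z",np.median(W[:,2]))
    hull=ray_plane(cs[:,0],c,.04)[:,:2]
    r=cv2.minAreaRect((hull*1000).astype(np.float32));print("deck rect mm",r)
    t=roi&(h>.072)&(h<.09); 
    print("tab/jar pts h>.072:",t.sum())
    for nm,lo,hi in(("72-90",.072,.09),("90-125",.09,.125)):
        mm=roi&(h>lo)&(h<hi)
        k,l,st,ce=cv2.connectedComponentsWithStats(mm.astype(np.uint8))
        for i in range(1,k):
            if st[i,4]>8: Q=P[l==i]; print(nm,st[i],ce[i].round(1),Q.mean(0).round(4),Q.min(0).round(4),Q.max(0).round(4))
    # bat: height 8-20mm
    mm=((h>.008)&(h<.02)&(hsv[...,1]>40)).astype(np.uint8);mm=cv2.morphologyEx(mm,cv2.MORPH_OPEN,np.ones((5,5)))
    for cc in cv2.findContours(mm,0,1)[0]:
        if cv2.contourArea(cc)>1500:
            xy=ray_plane(cc[:,0],c,.014)[:,:2];(o,rr)=circ(xy);print("disc",cc[:,0].mean(0).round(),o.round(4),"diam",round(2*rr,4))
    s=slice(195,285) if n=="top" else slice(190,300)
    s2=slice(215,385) if n=="top" else slice(250,380)
    cv2.imwrite(f"pics/{n}_crop.png",cv2.resize(im[s,s2][...,::-1],None,fx=4.5,fy=4.5,interpolation=2))
z=np.load("top0.npz");cv2.imwrite("pics/bats.png",cv2.resize(z["im"][210:425,390:510][...,::-1],None,fx=2.5,fy=2.5))
E
```

```text
top deck z 0.04215028585153413
deck rect mm ((509.59747314453125, 5.312591552734375), (299.9459533691406, 89.29022979736328), 89.65631866455078)
tab/jar pts h>.072: 121
72-90 [329 231   6  14  82] [331.4 237.5] [ 0.5097 -0.0796  0.0835] [ 0.4956 -0.0855  0.0737] [ 0.5248 -0.0741  0.0878]
72-90 [302 239  21   9  32] [312.2 244.4] [ 0.4949 -0.0367  0.0804] [ 0.4895 -0.0586  0.0736] [ 0.5074 -0.0137  0.0892]
90-125 [301 225  22  22 368] [311.8 235. ] [ 0.511  -0.0362  0.1104] [ 0.4896 -0.0585  0.0902] [ 0.5348 -0.0125  0.1221]
disc [440. 258.] [ 0.476  -0.3401] diam 0.1609
scene deck z 0.04077381330464325
deck rect mm ((515.0413208007812, 0.9821014404296875), (94.61225891113281, 305.5614929199219), 0.0018938241992145777)
tab/jar pts h>.072: 212
72-90 [297 235  20  12 122] [306.4 241. ] [ 0.5253 -0.0515  0.0812] [ 0.5001 -0.0622  0.0723] [ 0.5413 -0.0284  0.0896]
72-90 [289 242  13  11  88] [295.  247.2] [ 0.5148 -0.0823  0.0796] [ 0.499  -0.0914  0.0721] [ 0.5308 -0.0711  0.0878]
90-125 [297 220  20  21 312] [306.5 230. ] [ 0.5203 -0.0436  0.1066] [ 0.4919 -0.063   0.0902] [ 0.5401 -0.0194  0.1201]
disc [211. 332.] [ 0.4773 -0.3431] diam 0.167
```

```bash
python3 -c "
import cv2
for n in ('top_crop','scene_crop','bats'): print(cv2.imread(f'pics/{n}.png').shape)"
```

```text
(405, 765, 3)
(495, 585, 3)
(538, 300, 3)
```

View pics/top_crop.png

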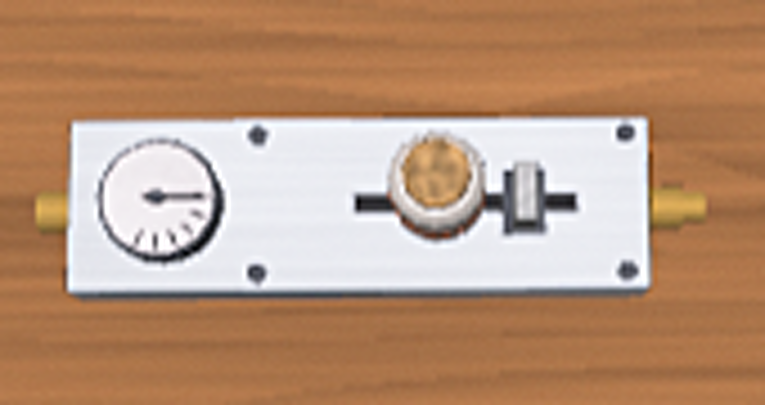

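View pics/bats.png

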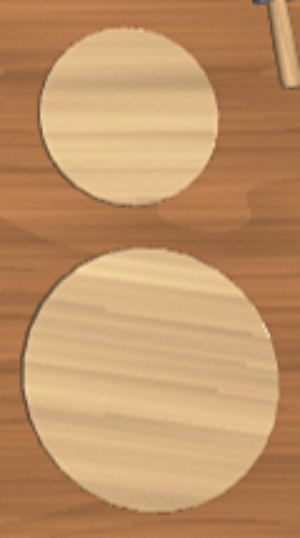

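View pics/scene_crop.png

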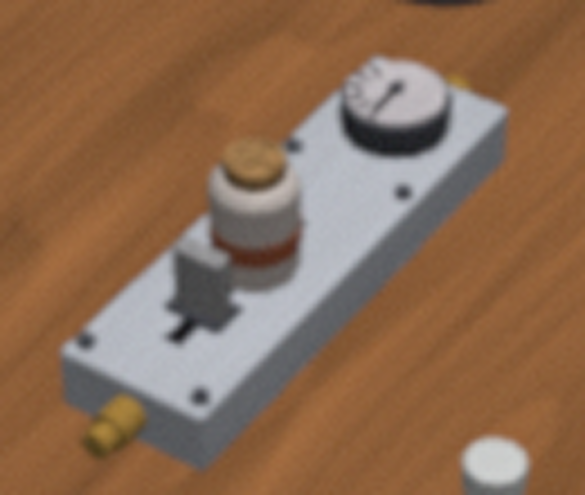

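The crops confirm the layout:
- **Valve:** the gauge is at the left, with the needle resting towards the tab. The jar stands just ahead of the tab.
- **Bat:** board A measures 0.161 to 0.167 m across, which matches the 170 mm bat. B is clearly larger (about 102 px against 72 px).
- **Poses:** valve at about (0.512, 0.003) with yaw near 0, jar at about (0.513, -0.037), bat at about (0.4765, -0.3415).

I'll grasp the jar with the jaws along world x.

```bash
python3 - <<'E'
from h import *
P2=np.pi/2
for y in(P2,-P2):
  for p in([.513,-.037,.2],[.513,-.037,.055],[.4765,-.3415,.03],[.512,-.12,.064],[.512,-.02,.064]):
    q=inverse_kinematics(p,[0,P2,y]);print(y,p,None if q is None else np.round(q,2))
E
```

```text
1.5707963267948966 [0.513, -0.037, 0.2] None
1.5707963267948966 [0.513, -0.037, 0.055] None
1.5707963267948966 [0.4765, -0.3415, 0.03] [-0.76  0.35  1.77  0.    1.02  2.39]
1.5707963267948966 [0.512, -0.12, 0.064] None
1.5707963267948966 [0.512, -0.02, 0.064] None
-1.5707963267948966 [0.513, -0.037, 0.2] [-0.23 -0.02  1.85 -0.    1.32 -0.23]
-1.5707963267948966 [0.513, -0.037, 0.055] [-0.23  0.16  1.95 -0.    1.03 -0.23]
-1.5707963267948966 [0.4765, -0.3415, 0.03] [-0.76  0.35  1.77 -0.    1.02 -0.76]
-1.5707963267948966 [0.512, -0.12, 0.064] [-0.38  0.17  1.92 -0.    1.05 -0.38]
-1.5707963267948966 [0.512, -0.02, 0.064] [-0.19  0.14  1.95 -0.    1.04 -0.19]
```

```bash
python3 - <<'E'
from h import *
O=[0,np.pi/2,-np.pi/2]
movep([.513,-.037,.2],O); s=observe();print(s["time_s"],s["eef_pos"],s["ft_force"])
c=get_calibration("wrist");print(c)
im,d=get_image("wrist");cv2.imwrite("pics/w1.png",im[...,::-1]);np.savez("w1.npz",im=im,d=d,K=c["intrinsics"],T=c["world_from_camera"])
im,d=get_image("scene");cv2.imwrite("pics/s1.png",im[...,::-1])
E
```

```text
2.2667 [ 0.51315776 -0.03785269  0.2001104 ] [ 0.59220519 -0.53120023 -0.90693894]
{'intrinsics': array([[371.64829954,   0.        , 322.28162067],
       [  0.        , 371.64829954, 249.57134944],
       [  0.        ,   0.        ,   1.        ]]), 'world_from_camera': array([[ 9.99997849e-01, -2.06256709e-03, -2.19437596e-04,
         5.13404263e-01],
       [-2.04542142e-03, -9.63021808e-01, -2.69415690e-01,
         3.01904714e-02],
       [ 3.44364746e-04,  2.69415560e-01, -9.63023955e-01,
         3.42926583e-01],
       [ 0.00000000e+00,  0.00000000e+00,  0.00000000e+00,
         1.00000000e+00]])}
```

View pics/w1.png

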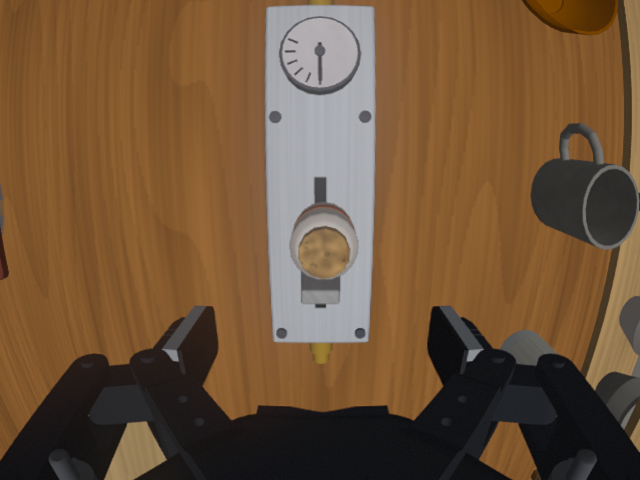

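View pics/s1.png

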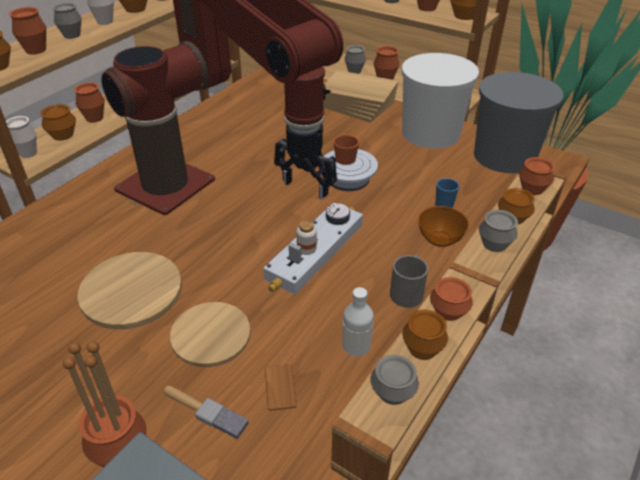

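The wrist view shows the gauge at (320,55) with its ticks, the cork at (325,252) and the tab at (320,290). I'll measure the jar and tab from this nearer view.

```bash
cat >> h.py <<'E'
def fray(px,K,T,z):
    px=np.atleast_2d(px).astype(float);v=px-K[:2,2];r=np.linalg.norm(v,axis=1)+1e-9;th=r/K[0,0]
    d=np.c_[v/r[:,None]*np.sin(th)[:,None],np.cos(th)]@T[:3,:3].T
    o=T[:3,3];return o+d*((z-o[2])/d[:,2])[:,None]
E
python3 - <<'E'
from h import *
z=np.load("w1.npz");im,K,T=z["im"],z["K"],z["T"]
hsv=cv2.cvtColor(im,cv2.COLOR_RGB2HSV)
m=np.zeros((480,640),np.uint8);s=(slice(215,285),slice(290,360))
m[s]=((hsv[...,1]>90)&(hsv[...,2]>90))[s]
m=cv2.morphologyEx(m,cv2.MORPH_OPEN,np.ones((5,5)))
c=max(cv2.findContours(m,0,1)[0],key=cv2.contourArea)
o,r=circ(fray(c[:,0],K,T,.115)[:,:2]);print("cork",cv2.boundingRect(c),o,2*r)
print("tab top corners(302,291),(340,291),(340,303),(302,303):",fray([(302,291),(340,291),(340,303),(302,303)],K,T,.082).round(4))
print("valve corners",fray([(265,7),(375,6),(274,341),(368,341)],K,T,.04).round(4))
print("gauge ctr",fray([(320,55)],K,T,.066).round(4))
E
```

```text
cork (299, 229, 50, 49) [ 0.51427031 -0.03593458] 0.031982809664923076
tab top corners(302,291),(340,291),(340,303),(302,303): [[ 0.4979 -0.0753  0.082 ]
 [ 0.5267 -0.0754  0.082 ]
 [ 0.5268 -0.0853  0.082 ]
 [ 0.4977 -0.0853  0.082 ]]
valve corners [[ 0.4666  0.1529  0.04  ]
 [ 0.5571  0.1534  0.04  ]
 [ 0.468  -0.1432  0.04  ]
 [ 0.5559 -0.1434  0.04  ]]
gauge ctr [[0.512  0.1011 0.066 ]]
```

```bash
python3 - <<'E'
from h import *
O=[0,np.pi/2,-np.pi/2]
hit=move_l([.514,-.036,.056],feed=.12,max_force=15); s=observe();print(hit,s["time_s"],s["eef_pos"],s["ft_force"])
if not hit:
    gripper_to(.0,f_grip=35); s=observe();print(s["opening"],s["time_s"],s["ft_force"])
    if s["opening"]>.04:
        move_l([.514,-.036,.16],feed=.1); s=observe();print(s["opening"],s["eef_pos"],s["time_s"],s["ft_force"])
        im,d=get_image("wrist");cv2.imwrite("pics/w2.png",im[...,::-1])
        im,d=get_image("scene");cv2.imwrite("pics/s2.png",im[...,::-1])
E
```

```text
False 3.7167 [ 0.51474204 -0.03616324  0.05685806] [-0.32473595 -0.58267625 -0.45970672]
0.04731792680535548 4.1583 [-2.01472316  0.40213314  5.51302716]
0.04744902074310161 [ 0.51338811 -0.03589222  0.15909546] 5.35 [ 0.44093659  0.1619276  -2.58126846]
```

View pics/w2.png

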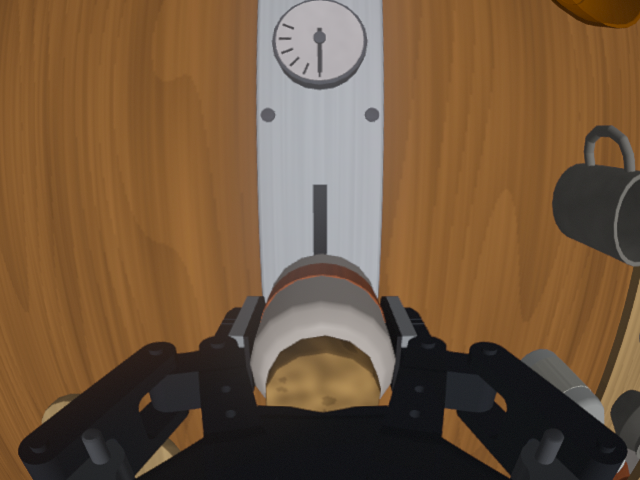

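View pics/s2.png

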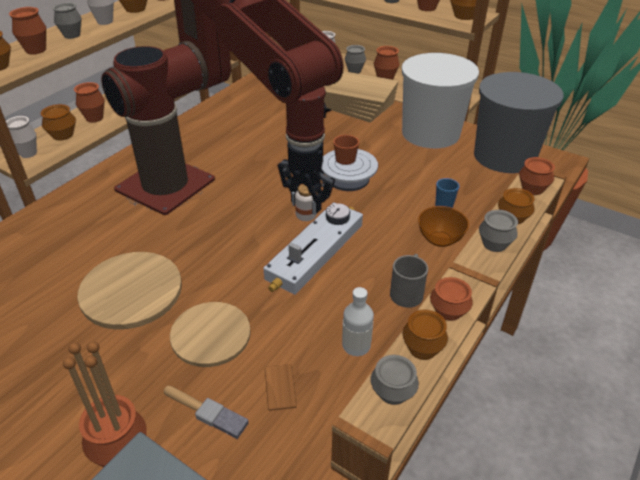

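The jar is held upright, with an opening of 47 mm, and it is clear of the valve. I'll carry it to the bat and lower it until contact.

```bash
python3 - <<'E'
from h import *
O=[0,np.pi/2,-np.pi/2]
movep([.4765,-.3415,.14],O); print(observe()["time_s"])
move_l([.4765,-.3415,.042],feed=.08);hold(.2); s=observe();print(s["time_s"],s["eef_pos"],s["ft_force"])
hit=move_l([.4765,-.3415,.026],feed=.015,max_force=4); s=observe();print(hit,s["time_s"],s["eef_pos"],s["ft_force"],s["opening"])
c=get_calibration("wrist")
im,d=get_image("scene");cv2.imwrite("pics/s3.png",cv2.resize(im[230:400,120:320][...,::-1],None,fx=3,fy=3))
E
```

```text
6.625
8.2 [ 0.47680455 -0.34176872  0.04254959] [-0.1022751   0.35294704 -2.10120787]
True 8.9417 [ 0.47640767 -0.34142591  0.03074412] [-1.30694379  0.60483165  4.54790676] 0.04805842423956301
```

View pics/s3.png

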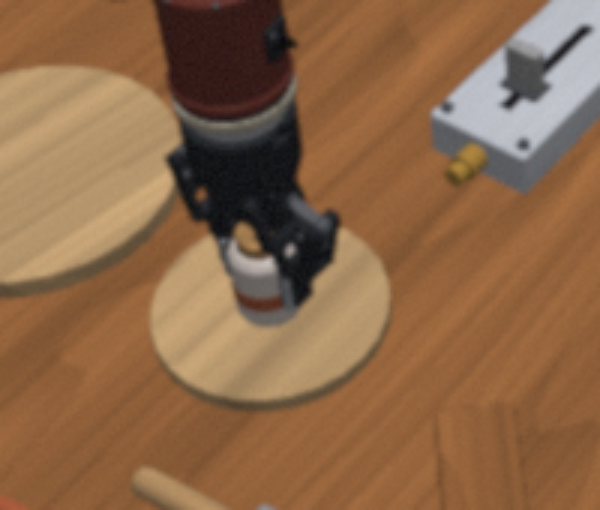

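Contact came at the expected height (0.031 m) and the jar is upright on the bat at (265,290). I'll release it, back off straight up, check, and move behind the tab with the fingers shut.

```bash
python3 - <<'E'
from h import *
O=[0,np.pi/2,-np.pi/2]
gripper_to(.085); move_l([.4765,-.3415,.17],feed=.12); print(observe()["time_s"])
movep([.512,-.13,.15],O)
im,d=get_image("scene");cv2.imwrite("pics/s4.png",im[...,::-1]);P=cloud(d,get_calibration("scene"))
b=P[260:350,180:250].reshape(-1,3);b=b[b[:,2]>.03];print("jar pts",b.min(0),b.max(0))
gripper_to(0); s=observe();print(s["opening"],s["time_s"])
move_l([.512,-.125,.064],feed=.1);hold(.2); s=observe();print(s["time_s"],s["eef_pos"],s["ft_force"])
im,d=get_image("wrist");cv2.imwrite("pics/w4.png",im[...,::-1])
im,d=get_image("top");cv2.imwrite("pics/t4.png",im[...,::-1])
E
```

```text
10.7833
jar pts [ 0.45669417 -0.90003742  0.03021536] [ 1.12306721 -0.32147943  0.9879456 ]
0.00015111999181359326 12.4667
13.675 [ 0.5125785  -0.12527523  0.06480815] [-1.10755791 -0.29453034 -0.02638641]
```

View pics/s4.png

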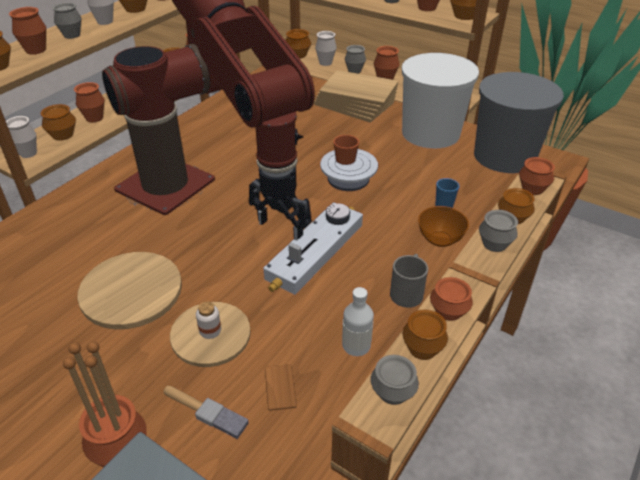

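View pics/w4.png

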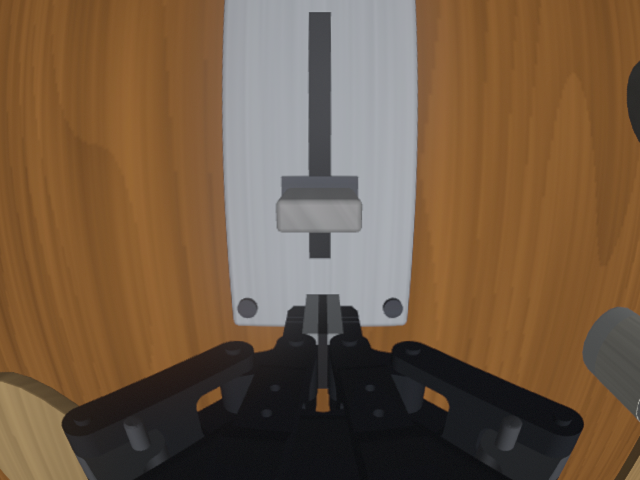

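View pics/t4.png

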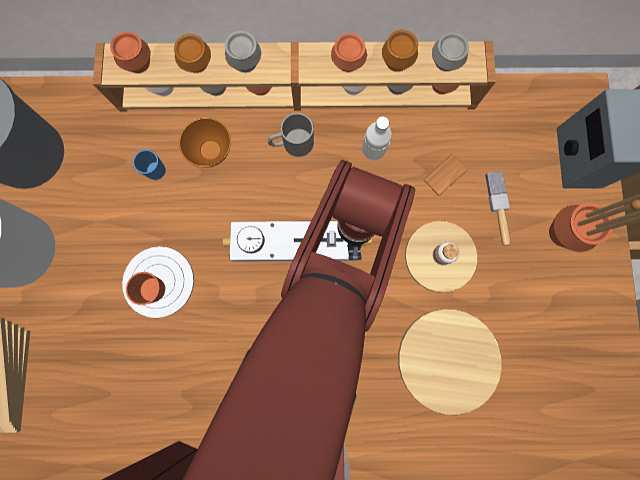

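The scene view shows the jar upright on the bat at (208,320) with the bystanders unmoved. The wrist view shows the shut fingers right behind the tab (320,215). The top view still shows the gauge at (250,239), needle at rest. Next is a first gentle push over the free part of the travel.

```bash
cat >> h.py <<'E'
def st(tag=""):
    s=observe();print(tag,round(s["time_s"],2),s["eef_pos"].round(4),s["ft_force"].round(2));return s
def gauge(name):
    im,d=get_image("top");cv2.imwrite(f"pics/{name}.png",cv2.resize(im[210:270,215:385][...,::-1],None,fx=4.5,fy=4.5,interpolation=2));return im
E
python3 - <<'E'
from h import *
st("pre");
h=move_l([.512,-.102,.064],feed=.05,max_force=5);st(h)
h=move_l([.512,-.070,.064],feed=.03,max_force=9);st(h);hold(.2);st()
gauge("g1")
E
```

```text
pre 13.78 [ 0.5123 -0.1251  0.0645] [-0.58 -0.11 -0.47]
False 14.38 [ 0.5121 -0.1017  0.064 ] [-0.39  0.2  -0.22]
False 15.6 [ 0.5121 -0.0701  0.064 ] [-0.07 -3.94 -0.83]
 15.8 [ 0.512  -0.0701  0.064 ] [ 1.22 -3.22 -1.4 ]
```

View pics/g1.png

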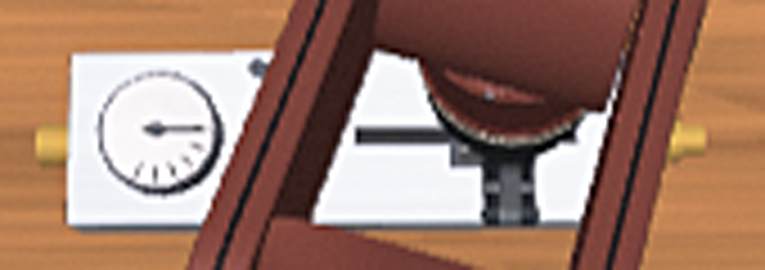

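```bash
cat >> h.py <<'E'
def favg(n=6):
    F=[];
    for _ in range(n): hold(.03);F.append(observe()["ft_force"][1])
    return float(np.mean(F)),float(np.std(F))
E
python3 - <<'E'
from h import *
print(favg())
h=move_l([.512,-.045,.064],feed=.012,max_force=4.2);s=st(h);f=favg();print("stop",f)
y=observe()["eef_pos"][1]
im=gauge("g2")
E
```

```text
(-3.7868901965097628, 0.36965203578065947)
True 17.41 [ 0.5121 -0.0538  0.064 ] [ 0.17 -4.84  2.42]
stop (-4.721952227788903, 0.2865586258783326)
```

View pics/g2.png

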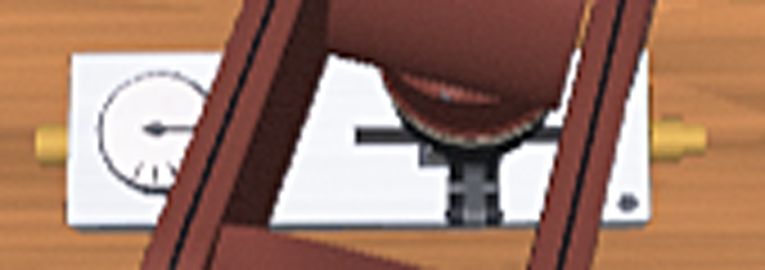

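```bash
python3 - <<'E'
from h import *
y=-.0538
for i in range(8):
    y+=.001
    h=move_l([.512,y,.064],feed=.01,max_force=6);f,sd=favg(5);s=observe()
    print(h,round(s["time_s"],2),round(y,4),s["eef_pos"].round(4)[1],round(f,2),round(sd,2))
    if abs(f)>7: break
gauge("g3")
E
```

```text
False 18.12 -0.0528 -0.0535 -7.41 0.59
```

View pics/g3.png

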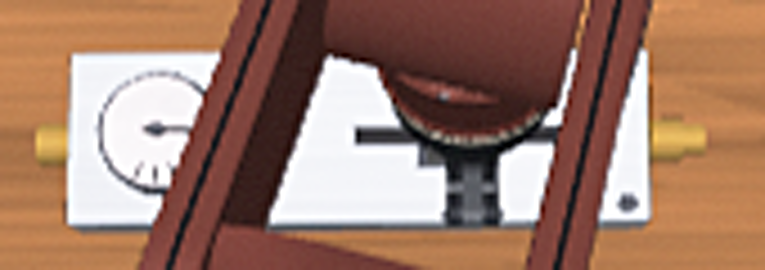

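The force rose to 7.4 N, so the plunger has been met, with the needle still about at rest. I'll continue in small steps.

```bash
python3 - <<'E'
from h import *
y=-.0528
for i in range(8):
    y+=.001 if i<4 else .0005
    h=move_l([.512,y,.064],feed=.01,max_force=5);f,sd=favg(5);s=observe()
    print(h,round(s["time_s"],2),round(y,4),s["eef_pos"].round(4)[1],round(f,2),round(sd,2))
    if abs(f)>11: break
gauge("g4")
E
```

```text
False 18.58 -0.0518 -0.0528 -8.51 0.62
False 19.0 -0.0508 -0.052 -8.74 0.4
False 19.42 -0.0498 -0.0511 -9.62 0.16
False 19.83 -0.0488 -0.0504 -10.87 0.52
False 20.25 -0.0483 -0.05 -11.2 0.45
```

View pics/g4.png

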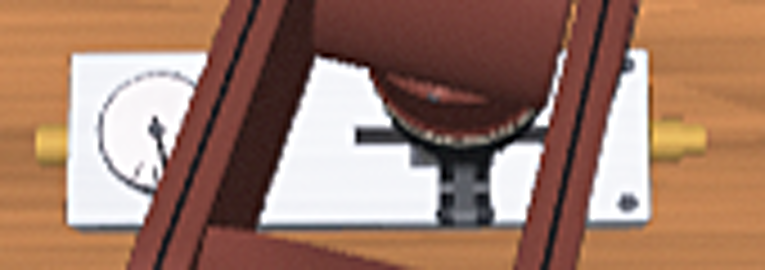

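The needle is now at (163,160) from its pivot at (155,128), about 75° turned or 1.3 rad, so roughly 1.7 mm remain. I'll go on in 0.5 mm steps.

```bash
python3 - <<'E'
from h import *
y=-.0483
for i in range(8):
    y+=.0005
    h=move_l([.512,y,.064],feed=.006,max_force=4);f,sd=favg(5);s=observe()
    print(h,round(s["time_s"],2),round(y,4),s["eef_pos"].round(4)[1],round(f,2),round(sd,2))
    if abs(f)>12.8: break
gauge("g5")
E
```

```text
False 20.72 -0.0478 -0.0496 -11.72 0.35
False 21.13 -0.0473 -0.0492 -12.23 0.52
False 21.55 -0.0468 -0.0488 -12.41 0.51
False 21.97 -0.0463 -0.0484 -12.7 0.77
False 22.38 -0.0458 -0.0482 -13.89 0.44
```

View pics/g5.png

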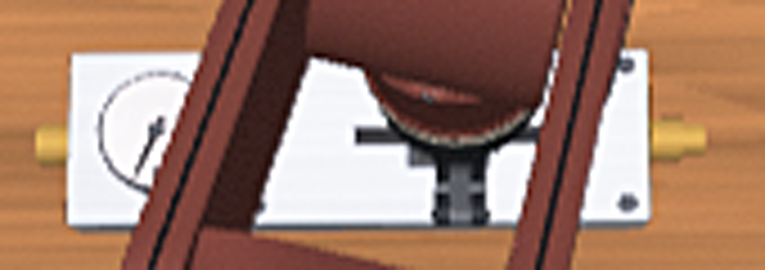

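The needle lies on the last tick, with its tip at (137,172), and the force is 13.9 N. I'll add a hair (0.3 mm) for margin, hold for over 2 s, and check the needle and force during the hold.

```bash
python3 - <<'E'
from h import *
move_l([.512,-.0455,.064],feed=.006,max_force=4);print(favg(5));st()
a=gauge("g6")
for i in range(4): hold(.55);print(round(observe()["time_s"],2),favg(3))
b=gauge("g7")
c=get_calibration("top")
for im in(a,b):
    g=im.max(2).astype(int);roi=g[225:256,236:266]
    v,u=np.nonzero(roi<110);W=ray_plane(np.c_[u+236,v+225],c,.066)[:,:2]-[.512,.1047]
    r=np.linalg.norm(W,axis=1);k=(r>.008)&(r<.019)   # inside tick ring
    ang=np.arctan2(-W[k,0],-W[k,1]);print("needle (0=-y, cw)",k.sum(),np.round(np.median(ang),2),np.round(np.sort(ang),2)[:12])
E
```

```text
(-14.864188554090049, 0.26540174298033586)
 22.85 [ 0.5121 -0.0482  0.0641] [ -0.36 -14.8    1.26]
23.45 (-15.002988759378988, 0.1953515948282858)
24.1 (-15.077680378472019, 0.43056257720008184)
24.75 (-15.085691965345115, 0.696244275019618)
25.4 (-15.193273910682146, 0.4371163452611407)
needle (0=-y, cw) 6 2.0 [-0.29  0.49  2.    2.01  2.07  2.09]
needle (0=-y, cw) 9 1.38 [-0.72 -0.57 -0.29  0.49  1.38  2.    2.01  2.07  2.09]
```

View pics/g7.png

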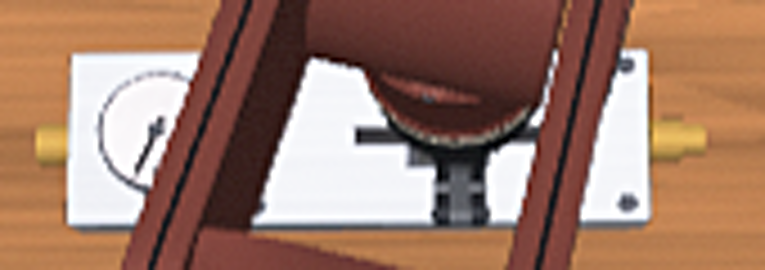

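The needle pixels cluster at 2.00 to 2.09 rad, which is the last tick. The force stayed steady at 15 N (below 19 N) for over 2.5 s. I'll let go by lifting quickly straight up off the tab.

```bash
python3 - <<'E'
from h import *
move_l([.512,-.0455,.18],feed=.3);st("up");hold(.5)
c=get_calibration("wrist");im,d=get_image("wrist");cv2.imwrite("pics/w8.png",im[...,::-1])
print("tab needs y -0.0803;")
movep([.40,-.12,.30],[0,np.pi/2,-np.pi/2]);st()
im,d=get_image("top");cv2.imwrite("pics/t8.png",im[...,::-1])
im,d=get_image("scene");cv2.imwrite("pics/s8.png",im[...,::-1]);cc=get_calibration("scene");P=cloud(d,cc)
t=P[238:262,284:306].reshape(-1,3);t=t[(t[:,2]>.072)&(t[:,2]<.09)];print("tab scene",t.mean(0),len(t))
E
```

```text
up 26.08 [ 0.5121 -0.0447  0.1804] [-0.66 -0.25 -1.68]
tab needs y -0.0803;
 27.38 [ 0.4002 -0.1198  0.2994] [ 0.08  0.43 -0.89]
tab scene [ 0.51452293 -0.08239603  0.07983227] 86
```

View pics/w8.png

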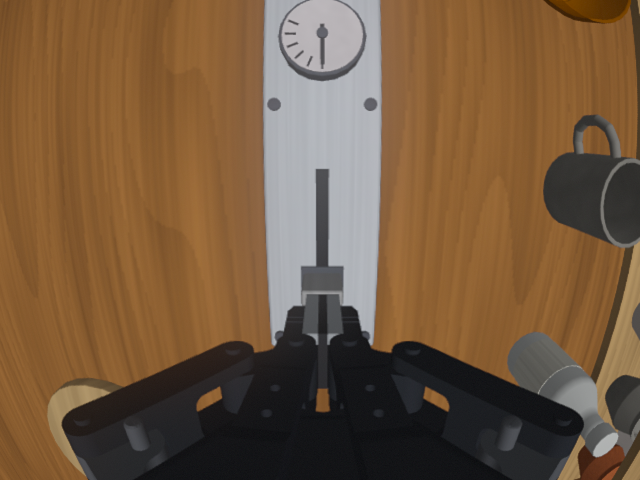

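View pics/t8.png

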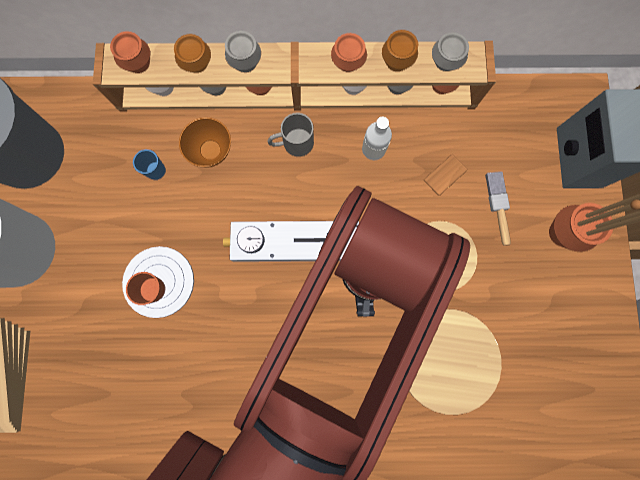

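View pics/s8.png

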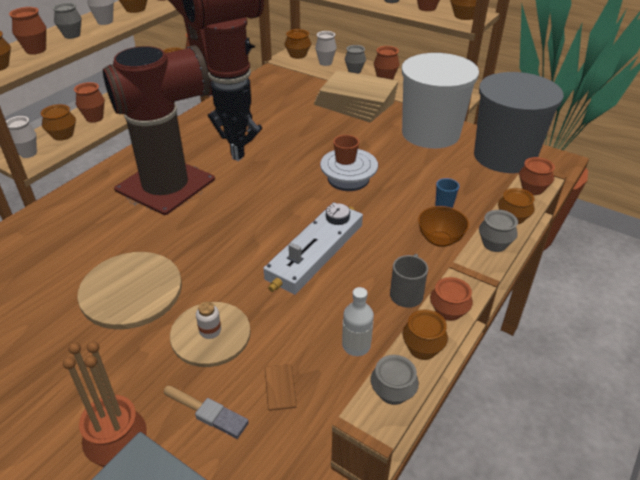

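The scene view shows the tab back home at (295,250), at y = -0.0824, the same as its first scene reading of -0.0823. The needle is at rest, the jar stands upright on the bat at (208,320), and the bystanders are where they were. The arm is clear, so I'm handing in.

```bash
python3 - <<'E'
from h import *
job_done()
E
```

```text
the job is handed in; nothing more can be done
```

The job is done and handed in: the jar is on the bat, and the valve slide was pushed to its end, held, and released. It took about 27 s of the 67 s allowed.

- **Jar:** I stood it upright on the smaller plywood disc, which measured 161–167 mm across against the 170 mm given. It was still standing there in the last scene picture.
- **Slide:** I pushed it in small steps until the needle reached the last tick, reading about 2.0–2.1 rad. I held it there for over 2.5 s at about 15 N, below the 19 N at which the stop yields. I let go by lifting the fingers straight up off the tab.
- **Last checks:** The tab is back home at y = -0.0824, against -0.0823 at the start in the same camera. The needle is at rest, and the other pots and tools look unmoved in the scene picture.
- **Disagreements:**
  - The scene and top cameras differ by 3–5 mm on the valve and jar positions, so I worked from the wrist view, which was nearer.
  - In the picture at the end of the hold, stray dark pixels pulled the median needle angle down to 1.38 rad. The needle's own pixels still read 2.00–2.09 and the picture showed it on the last tick.
  - One force-limited push stopped early, at about 43 mm of travel, probably on sensor noise. It did no harm.

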